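Fit the air-line elbow into the clamped twist-lock coupling

TASK

Fit the loose brass elbow into the coupling held in the blue vise: set its stem in the mouth, feel for the slots with a light clockwise turn under gentle pressure until the pins drop in, then turn on clockwise until you feel it draw down on its seal, and stop when the outlet points straight at the end of the fixed air pipe. Never force or hammer it, let go so that it stays locked, and leave the other things on the bench alone.

Things in the scene. Friction and masses are not known exactly. Their poses are not given: they have to be found in the camera images.
- elbow: Loose brass elbow, 0.19 to 0.31 kg, standing on its stem. Origin: centre of the stem's foot; z up, x towards the outlet. Round stem 28 mm in diameter, z 0 to 22 mm (foot chamfered over 3 mm); round shoulder 60 mm in diameter, z 22 to 27; square block 26 x 26 mm, z 27 to 69; outlet tube 18 mm thick, level out of the block's +x side to x = 50 mm.
- pins (a point): Point on the elbow's axis 9 mm above its foot, midway between two steel cross pins, 7 mm wide and high, round on top and flat underneath, that stick out of the stem along the elbow's +y and -y to 21 mm from the axis.
- outlet (a point): Centre of the open end of the elbow's outlet tube, on the elbow at x = 50, y = 0, z = 48 mm.
- block (a point): Point on the elbow's axis at z = 52 mm, inside the square block: where to grip, on the flats that face the elbow's +y and -y.
- clamp: Fixed blue bench vise, a brass coupling upright in its jaws, an air pipe end beside it. Origin on the bench under the coupling's axis, z up, x towards the pipe. Base x -68 to 148, y +-50, 25 mm high; jaws y +-32 to 58, up to z = 65; screw and cross bar towards -y to 102 mm. Coupling 60 mm in diameter, mouth at z = 85; pipe bracket x 104 to 126 mm, up to z = 124.
- mouth (a point): Centre of the coupling's mouth, 85 mm above the bench; axes as the vise. Bore 31 mm in diameter through an inward lip 4 mm thick, its top level with the mouth. Two opposite slots in the lip, 9 mm wide, reaching 23 mm from the axis, let the elbow's pins through.
- slots (a point): Point on the axis 2 mm below the mouth, axes as the vise: they do not show the slots. The coupling was clamped at an unmeasured turn, up to 0.47 rad either way: the pins meet the slots when the elbow's yaw is 0.66 to 1.60 rad (middle 1.13) above the vise's. Find them by eye or feel: resting on the lip, the elbow's foot is 5.5 mm below the mouth; through the slots and on the free seal, 17.3 mm.
- ramp (a point): Point on the axis 8 mm below the mouth, axes as the vise. Under the lip the pins run clockwise seen from above: free for the first 0.4 to 0.5 rad past the slots, then a screw ramp draws them down 3 mm per rad and the shoulder squeezes the seal; dead stop about 1.85 rad past the slots. Friction holds the elbow on the ramp where it is left.
- pipe_end (a point): Centre of the open end of the fixed air pipe, at x = 75, y = 0, z = 114 mm of the vise, axes as the vise; the pipe is 17 mm thick (24 at its end collar), level along x. The outlet must end pointing at it: elbow's yaw equal to the vise's.
- seal (a joint): How far the springy black ring seal on the coupling (48 mm inside, 59 mm outside diameter, top 4.7 mm over the mouth when free) is squeezed down, m: 0 free, 0.005 at most. It gives way at about 4 N and takes 2.5 N more per mm.
- wrench: Steel wrench lying on the bench; leave alone.
- can: Grey can, 60 mm in diameter, 150 mm high; leave alone.
- screwdriver: Screwdriver lying on the bench; leave alone.
- socket: Steel socket, 32 mm in diameter, 45 mm high, standing; leave alone.
Things that resemble listed ones, but are neither listed nor needed, are in the scene too. Of the things that look like the elbow, the middle-sized one is meant.

How it is judged:
By the outcome, as a careful person would: the job done as asked, in the order asked, and still so for the second after the job is handed in, with the robot touching nothing.
It also fails if it takes over 72 s, if anything falls off the work surface, if the arm or the gripper's body presses on something with over 40 N, if the wrist force passes 120 N, or if a joint passes its speed limit or range.

ROBOT

A 6-joint arm with a two-finger parallel gripper is mounted at the origin on the work surface. World frame = base frame: x ahead of the robot, y to its left, z up, the work surface at z = 0. Lengths are in mm, angles in degrees, forces in N, time in s.
With the tool pointing down it reaches from about 350 to 875 mm from the base axis. Payload 15.5 kg.
Tool frame: the origin (TCP) lies on the mounting face of the last link; the fingertips stand 173 mm ahead of it and the grasp point (between the pads) lies 155 mm ahead of it; x points along the fingers, z is the direction in which the jaws open and shut, and the axes are right-handed (so a half turn about x gives the same grasp; the last joint's range is limited). The gripper opens to 85 mm and grips with 20 to 120 N. Pads are 22 mm wide; open, the fingers measure 114 mm over their backs; the gripper's body (76 mm by 85 mm) begins 54 mm behind the grasp point. The pads swing forward as they close: fully open they stand 13 mm farther back than shut.
Start: joints at [69.929, 28.281, 77.091, -0, 74.628, -5.472], TCP at [157.528, 604.825, 404.677] pointing down, gripper open.
Joint ranges: [-166.48, 166.48], [-47.26, 123.95], [12.59, 153.08], [-70.14, 250.14], [6.76, 159.57], [-176.63, 176.63]. Speed limits (degrees/s): [108.29, 108.29, 147.25, 172.46, 172.46, 172.46].

INTERFACE

Orientations are given as a 3x3 rotation matrix whose columns are the frame's x, y, z axes.
In Python, from workcell import arm, optics, order gives the robot as it stands.
- The arm moves only by the tool jog_arm, never from a script. Its argument "steps" is a list of rows, each a list of 3 entries, a list of its own where there are three numbers: the opening, from -1 (shut) to 1 (fully open), then the shift along the world's x, y, z in cm, then the turn about the world's z in degrees. A call has 1 to 5 rows; each row is the pose to reach, as a shift and turn from the pose commanded when the call began; what a row does not reach only later rows make up. A row lasts 1/8 s, in which the tool goes at most 62.5 mm and 10.7 degrees, less where a joint would pass 70% of its speed; a pose out of reach is approached as far as the arm can. A call with a gripper value outside its range is refused whole. The fingers move at their own pace and stop on an object; "squeeze" is the grip in N (left out, the last holds). Time passes only in rows, so rows that repeat a pose let the fingers close. It gives the time, the measured TCP pose, the force and the opening at its end, in the units of the state.
- arm.sense(): the state, without advancing time (a new reading comes with each control period).
- optics.get_image(name): name is "scene" or "side" or "wrist"; returns the picture (420x560x3 uint8, blue, green, red); there is no depth.
- optics.camera_params(name): a dict with "K" (3x3 intrinsics, pixels), "k1" (the pictures are not rectified: a ray, as slopes to the right and down, at radius r is drawn at 1 + k1 r^2 times it, then the intrinsics apply), "rvec" (rotation vector, rad) and "tvec" (3), from world to camera coordinates, as OpenCV has them. Camera axes: x right, y down, z forward; pixel columns grow to the right and rows downward; lengths in mm; the calibration is good to about 2 mm. A picture is of the moment at which its call begins: read the wrist's pose just before it. camera_params takes no time and is no camera call; for the wrist camera it gives the pose at the moment of the call.
- order.sign_off(): hands the job in, once; it reports no verdict.
The state is a dict: "time_s": time; "joints": joint angles; "dq": joint speeds; "joint_torque": joint torques, N m; "ee_pos": TCP position; "eef_rot": TCP orientation; "wrist_force": force on the tool from outside, world axes, zero at the start; "ft_torque": the same for the moment, N m; "opening": finger opening in mm.
Only numpy, scipy, OpenCV 4.12 (cv2) and the standard library are available. Lean on these libraries where they do the work, as an engineer would, in place of code of your own. Each camera call takes 0.05 s, during which the arm holds its last target. There are 200 camera calls.

## Working session

There is one attempt and no reset: what is moved stays moved. The work goes in short steps, Python scripts to look and compute and a tool call to move; the robot and the scene stay as the last step left them, time stands still between calls to the robot, and variables do not carry over. Pictures are saved under pics/ and viewed, about 8 in all and at most 12, crops included, and the job is handed in when it is done.

Besides the shell and the picture viewer there is one more tool, called after "Request:" as a command line: name --argument value ..., lists and objects as JSON in quotes. jog_arm: Moves the arm, as the interface text tells. Its arguments: {"type":"object","properties":{"steps":{"type":"array","items":{"type":"array"}},"squeeze":{"type":"number"}},"required":["steps"]}

```bash
ls; mkdir -p pics; cat > h.py <<'E'
import numpy as np, cv2
from workcell import arm, optics, order
def snap(n,f=None):
    P=optics.camera_params(n); im=np.array(optics.get_image(n))
    if f: cv2.imwrite('pics/'+f+'.png',im)
    return im,P
def ray(P,px):
    K=np.array(P['K'],float);R=cv2.Rodrigues(np.array(P['rvec'],float))[0];t=np.array(P['tvec'],float).ravel()
    u=cv2.undistortPoints(np.array([[px]],float),K,np.array([P['k1'],0,0,0.]))[0,0]
    return -R.T@t, R.T@np.array([u[0],u[1],1.])
def onz(P,px,z):
    c,d=ray(P,px); return c+d*(z-c[2])/d[2]
def proj(P,X):
    K=np.array(P['K'],float)
    return cv2.projectPoints(np.array(X,float).reshape(-1,1,3),np.array(P['rvec'],float),np.array(P['tvec'],float),K,np.array([P['k1'],0,0,0.]))[0][:,0]
def cross(Pa,a,Pb,b):
    c1,d1=ray(Pa,a);c2,d2=ray(Pb,b)
    s=np.linalg.lstsq(np.c_[d1,-d2],c2-c1,rcond=None)[0]
    p,q=c1+s[0]*d1,c2+s[1]*d2
    return (p+q)/2,np.linalg.norm(p-q)
E
python3 - <<'E'
from h import *
a,_=snap('scene','s0');b,P=snap('side','d0');w,_=snap('wrist','w0')
for n in('scene','side','wrist'):
    P=optics.camera_params(n);print(n,ray(P,(280,210)),P['k1'],np.array(P['K'])[0,0])
cv2.imwrite('pics/w0.png',w)
s=arm.sense();print(s)
E
```

```text
pics
scene (array([1200.39176327,  715.28363529,  822.45134705]), array([-0.53796755, -0.60102209, -0.59113579])) -0.03415183824418115 483.3778160947561
side (array([ 472.07775612,  961.53739436, 1145.02837503]), array([ 0.0504224 , -0.66977989, -0.74084874])) -0.17153059626874634 514.1131377735411
wrist (array([ 74.82862412, 624.9857184 , 374.14543598]), array([ 0.31485363, -0.06850237, -0.94679343])) -0.023051980248211066 313.98137345785216
{'time_s': 0.15, 'joints': array([ 6.99308016e+01,  2.83088936e+01,  7.71199149e+01,  5.40297445e-04,
        7.46262980e+01, -5.47364052e+00]), 'dq': array([-0.02526262, -0.15743643, -0.08591128,  0.07880985, -0.00540494,
       -0.04029088]), 'joint_torque': array([ 1.41283515e-03, -8.82537532e+01, -3.84068906e+01,  1.30542289e-04,
        6.97108961e-03,  3.27857784e-06]), 'ee_pos': array([157.47442322, 604.72378814, 404.20784724]), 'eef_rot': array([[-3.38582790e-04, -9.67728062e-01,  2.51996593e-01],
       [-9.00267523e-04,  2.51996801e-01,  9.67727649e-01],
       [-9.99999537e-01,  1.00791579e-04, -9.56535925e-04]]), 'wrist_force': array([-0.35780341,  0.38100053,  0.10229947]), 'ft_torque': array([-0.01814159,  0.04375691, -0.00457261]), 'opening': 85.33454658973851}
```

View pics/s0.png

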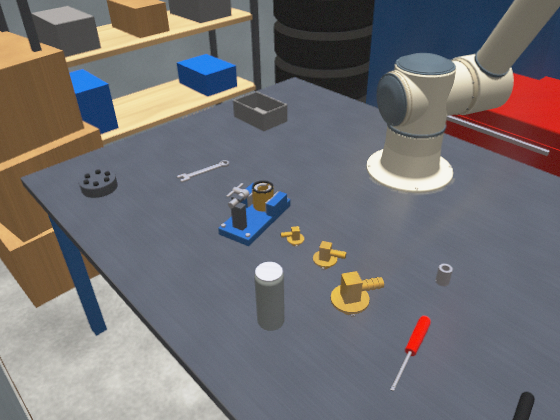

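View pics/d0.png

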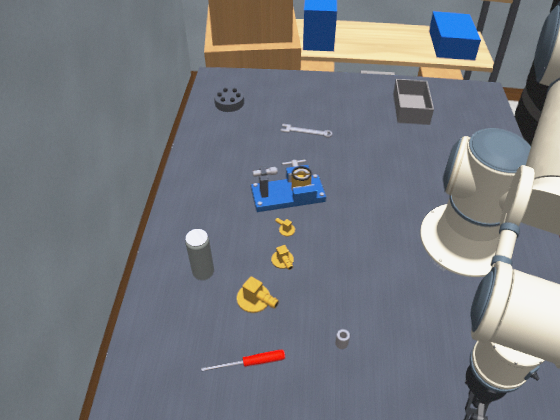

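Candidates for the elbow: the small one at scene (295,236), the middle one at (325,254) and the large one at (350,290). The side view has them at (286,227), (282,257) and (253,293). I choose the middle one and check it close up.

```bash
python3 - <<'E'
from h import *
a=cv2.imread('pics/s0.png');b=cv2.imread('pics/d0.png')
A=cv2.resize(a[170:320,210:390],None,fx=4.4,fy=4.4,interpolation=2)[:, :]
print(A.shape)
B=cv2.resize(b[150:280,240:340],None,fx=4.5,fy=4.5,interpolation=2)
A=cv2.resize(a[178:273,215:350],None,fx=4.5,fy=4.5,interpolation=2)[:, :]
c=np.zeros((600,800,3),np.uint8)
A=cv2.resize(a[178:313,215:390],None,fx=2.6,fy=2.6,interpolation=2);B=cv2.resize(b[150:312,236:330],None,fx=3.6,fy=3.6,interpolation=2)
c[:A.shape[0],:A.shape[1]]=A;c[:B.shape[0],460:460+B.shape[1]]=B
cv2.imwrite('pics/c1.png',c)
PS=optics.camera_params('scene');PD=optics.camera_params('side')
for im,P,n in((a,PS,'scene'),(b,PD,'side')):
    h=cv2.cvtColor(im,cv2.COLOR_BGR2HSV)
    m=cv2.inRange(h,(15,130,90),(32,255,255))
    k,l,st,ce=cv2.connectedComponentsWithStats(m)
    for i in range(1,k):
        if 60<st[i,4]<5000 and 200<ce[i][0]<400 and ce[i][1]>150: print(n,st[i],ce[i].round(1),onz(P,ce[i],25).round(0))
E
```

```text
(660, 792, 3)
scene [253 190  20  21 254] [260.8 199.7] [ 481. -171.   25.]
scene [281 226  23  20 242] [293.4 235.9] [526.  12.  25.]
scene [313 241  33  28 375] [328.2 255.5] [517. 127.  25.]
scene [331 272  53  40 988] [353.4 291.6] [566. 250.  25.]
side [292 177  19  10 109] [300.  182.2] [ 495. -171.   25.]
side [276 218  19  18 210] [285.6 227. ] [528.  13.  25.]
side [272 245  21  24 358] [282.2 257.7] [529. 123.  25.]
side [237 277  41  35 899] [254.5 296.3] [592. 252.  25.]
```

View pics/c1.png

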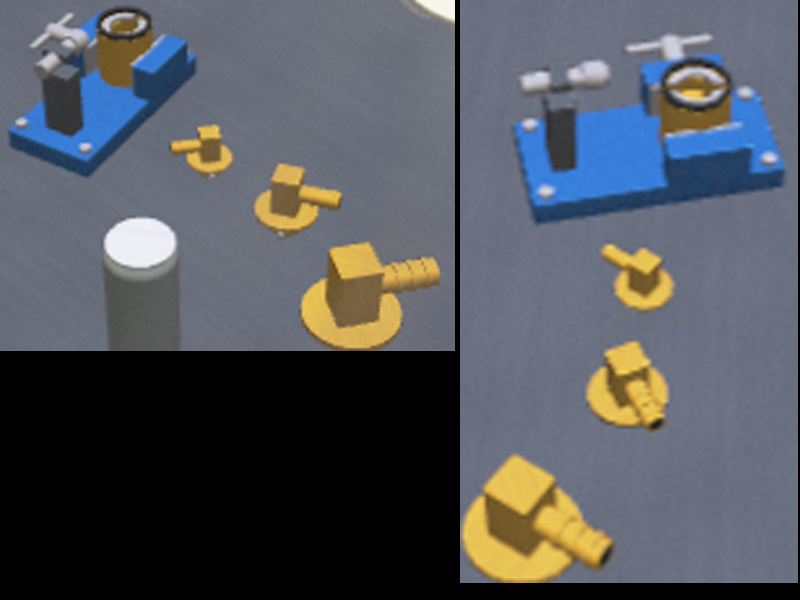

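The crop shows the middle elbow with its outlet end at scene (344.6,255) and side (290,268), and its block top at scene (326,245) and side (282,249). The ring seal is at scene (263,187) and side (302,173), and the grey pipe sits on the dark bracket. Next I triangulate these points.

```bash
python3 - <<'E'
from h import *
PS=optics.camera_params('scene');PD=optics.camera_params('side')
for n,a,b in(('outlet',(344.6,254.5),(290.2,267.5)),('top',(326.2,244.9),(282.4,249.2)),('ring',(262.7,186.8),(301.8,173.3))):
    p,e=cross(PS,a,PD,b);print(n,p.round(1),round(e,1))
for s,z in (((131,165),25),((21.5,123),25),((85.5,148),25)): print('scene screw',onz(PS,(215+s[0]/2.6,178+s[1]/2.6),z).round(0))
for s,z in (((547,192),25),((530,126),25),((745,92),25),((769,158),25),((520,82),114),((605,72),114)): print('side',onz(PD,(236+(s[0]-460)/3.6,150+s[1]/3.6),z).round(0))
for z in (30,70): print(onz(PS,(324.5,255),z))
P=optics.camera_params('wrist');s=arm.sense();R=s['eef_rot'];c,d=ray(P,(280,210))
print(R.T@(c-s['ee_pos']),R.T@d, R.T@cv2.Rodrigues(np.array(P['rvec'],float))[0].T)
E
```

```text
outlet [505.2 168.6  46.7] 1.8
top [528.7 127.9  67.6] 1.7
ring [ 490.3 -148.1   85. ] 0.7
scene screw [594. -21.  25.]
scene screw [ 632. -150.   25.]
scene screw [610. -72.  25.]
side [609. -73.  25.]
side [ 631. -149.   25.]
side [ 449. -204.   25.]
side [ 427. -126.   25.]
side [ 632. -110.  114.]
side [ 565. -127.  114.]
[526.66789989 122.94245392  30.        ]
[560.67497759 152.84163618  70.        ]
[30.07213865 85.08157056 -1.18967391] [ 0.94674806 -0.3220505   0.01395605] [[ 1.25179634e-03 -3.25302614e-01  9.45609138e-01]
 [-2.11927644e-04 -9.45609944e-01 -3.25302610e-01]
 [ 9.99999194e-01  2.06811902e-04 -1.25265169e-03]]
```

Request:
jog_arm --steps '[[1,[37.1,-47.8,-4],-45.4],[1,[37.1,-47.8,-4],-45.4],[1,[37.1,-47.8,-4],-45.4],[1,[37.1,-47.8,-4],-45.4],[1,[37.1,-47.8,-4],-45.4]]'

```text
time_s: 0.78
ee_pos: [349.6, 356.8, 384.0]
eef_rot: [[0.0, -0.497, 0.868], [0.0, 0.868, 0.497], [-1.0, 0.0, 0.0]]
wrist_force: [0.5, 0.6, -0.6]
opening: 85.1
```

Request:
jog_arm --steps '[[1,[17.9,-23.0,-4],0],[1,[17.9,-23.0,-4],0],[1,[17.9,-23.0,-4],0],[1,[17.9,-23.0,-4],0],[1,[17.9,-23.0,-4],0]]'

```text
time_s: 1.4
ee_pos: [529.0, 126.2, 343.6]
eef_rot: [[-0.0, -0.499, 0.867], [-0.0, 0.867, 0.499], [-1.0, -0.0, -0.0]]
wrist_force: [0.6, 0.4, 1.0]
opening: 85.5
```

```bash
python3 - <<'E'
from h import *
im,P=snap('wrist','w1')
s=arm.sense();print(s['ee_pos'],s['joints'].round(1),s['time_s'])
for X in ((528,127,69),(505,168,48),(490,-148,85)): print(proj(P,X))
np.save('w1.npy',np.array([P],dtype=object),allow_pickle=True)
E
```

```text
[531.46314284 123.3827287  343.07329255] [  6.8  26.   92.7  -0.1  61.2 -23. ] 1.45
[[277.08309588 209.15128583]]
[[277.68216257 147.92432678]]
[[109.89743322 418.03025528]]
```

View pics/w1.png

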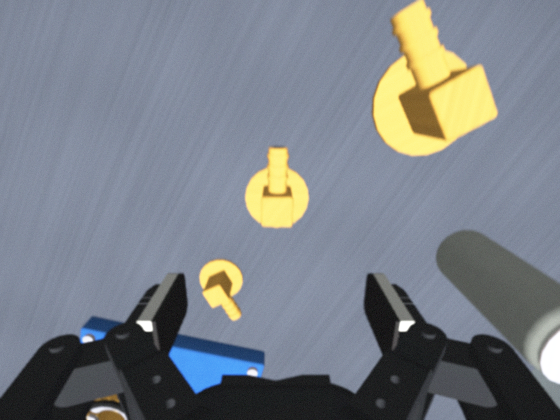

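The wrist view shows the middle elbow centred, with block top at about (278,208), tube end at (278,148) and shoulder centre at about (277,197). The coupling is at the lower left.

```bash
python3 - <<'E'
from h import *
im=cv2.imread('pics/w1.png');P=np.load('w1.npy',allow_pickle=True)[0]
h=cv2.cvtColor(im,cv2.COLOR_BGR2HSV)
m=cv2.inRange(h,(12,110,60),(34,255,255))
m[:, :230]=0;m[:,330:]=0;m[250:]=0
ys,xs=np.nonzero(m)
for r in list(range(146,232,6)):
    q=xs[ys==r]; print(r,q.min(),q.max(),(q.min()+q.max())/2,end=' | ')
# shoulder widest row at z=27
q=[(r,xs[ys==r].min(),xs[ys==r].max()+1) for r in range(180,225)]
r,a,b=max(q,key=lambda t:t[2]-t[1]);print('\nwid',r,a,b)
print('shoulder L,R',onz(P,(a,r),24.5),onz(P,(b,r),24.5))
pts=np.array([(x,y) for y,a,b in q for x in(a,b) if b-a>45 and y<215],float)
W=np.array([onz(P,p,25) for p in pts])[:,:2]
A=np.c_[2*W,np.ones(len(W))];s=np.linalg.lstsq(A,(W**2).sum(1),rcond=None)[0];print('circ',s[:2],np.sqrt(s[2]+s[:2]@s[:2]))
t=onz(P,(278,149),57);c=s[:2];print('tube',t, np.degrees(np.arctan2(t[1]-c[1],t[0]-c[0])))
print('top front/back',onz(P,(278,192),69),onz(P,(278,228),69))
E
python3 -c "
from h import *
s=arm.sense();print(s['ee_pos'],s['eef_rot'].round(4).tolist())"
```

```text
[531.46314284 123.3827287  343.07329255] [[0.0012, -0.4979, 0.8672], [-0.0013, 0.8672, 0.4979], [-1.0, -0.0017, 0.0004]]Traceback (most recent call last):
  File "<stdin>", line 8, in <module>
    return umr_minimum(a, axis, None, out, keepdims, initial, where)
ValueError: zero-size array to reduction operation minimum which has no identity
```

```bash
python3 - <<'E'
from h import *
im=cv2.imread('pics/w1.png');P=np.load('w1.npy',allow_pickle=True)[0]
h=cv2.cvtColor(im,cv2.COLOR_BGR2HSV)
m=cv2.inRange(h,(12,110,60),(34,255,255))
m[:, :240]=0;m[:,330:]=0;m[250:]=0;m[:140]=0
ys,xs=np.nonzero(m);print(ys.min(),ys.max())
for r in range(ys.min(),ys.max(),6):
    q=xs[ys==r]; print(r,q.min(),q.max()+1,end=' | ')
q=[(r,xs[ys==r].min(),xs[ys==r].max()+1) for r in range(175,218)]
pts=np.array([(x,y) for y,a,b in q for x in(a,b) if b-a>36],float)
W=np.array([onz(P,p-[0,0],25) for p in pts])[:,:2]
A=np.c_[2*W,np.ones(len(W))];s=np.linalg.lstsq(A,(W**2).sum(1),rcond=None)[0];print('circ',s[:2],np.sqrt(s[2]+s[:2]@s[:2]))
t=onz(P,(278,ys.min()),57);c=s[:2];print('tube',t, np.degrees(np.arctan2(t[1]-c[1],t[0]-c[0])))
f,b=onz(P,(278,192),69),onz(P,(278,ys.max()+1),69);print('top',f,b,(f+b)/2)
E
```

```text
148 226
148 270 287 | 154 268 288 | 160 269 287 | 166 267 288 | 172 258 296 | 178 252 302 | 184 249 305 | 190 247 307 | 196 246 307 | 202 247 307 | 208 249 305 | 214 252 301 | 220 258 296 | circ [529.27579028 124.92085114] 29.48033145988015
tube [504.59723165 169.09351015  57.        ] 119.1913944720328
top [521.33177075 140.01797081  69.        ] [536.57051515 113.70577367  69.        ] [528.95114295 126.86187224  69.        ]
```

Request:
jog_arm --steps '[[1,[0,0,-4],0],[1,[0,0,-8],0],[1,[0,0,-8],0],[1,[0,0,-8],0]]'

```text
time_s: 1.95
ee_pos: [528.1, 128.7, 265.2]
eef_rot: [[0.001, -0.5, 0.866], [0.0, 0.866, 0.5], [-1.0, -0.0, 0.001]]
wrist_force: [1.8, -0.6, 0.2]
opening: 85.3
```

Request:
jog_arm --steps '[[1,[0.1,-0.4,-3],-0.4],[1,[0.1,-0.4,-5.8],-0.4],[1,[0.1,-0.4,-5.8],-0.4],[0,[0.1,-0.4,-5.8],-0.4],[-0.6,[0.1,-0.4,-5.8],-0.4]]' --squeeze 50

```text
time_s: 2.58
ee_pos: [529.2, 124.6, 207.5]
eef_rot: [[0.002, -0.494, 0.869], [0.0, 0.869, 0.494], [-1.0, -0.001, 0.002]]
wrist_force: [-0.0, -0.1, -0.4]
opening: 51.6
```

Request:
jog_arm --steps '[[-1,[0,0,0],0],[-1,[0,0,0],0],[-1,[0,0,0],0],[-1,[0,0,0],0]]'

```text
time_s: 3.08
ee_pos: [528.9, 124.5, 206.8]
eef_rot: [[0.001, -0.494, 0.869], [0.0, 0.869, 0.494], [-1.0, -0.0, 0.001]]
wrist_force: [-1.7, -0.6, 9.8]
opening: 25.5
```

Request:
jog_arm --steps '[[-1,[0,0,2],0],[-1,[0,0,7],0],[-1,[0,0,13],0],[-1,[-0.2,-6,14],-5],[-1,[-0.4,-12,14],-10]]'

```text
time_s: 3.7
ee_pos: [524.7, 3.5, 347.6]
eef_rot: [[0.003, -0.335, 0.942], [-0.0, 0.942, 0.335], [-1.0, -0.001, 0.002]]
wrist_force: [1.2, -1.1, -2.9]
opening: 25.3
```

Request:
jog_arm --steps '[[-1,[-0.7,-23.4,0],0],[-1,[-0.7,-23.4,0],0],[-1,[-0.7,-23.4,0],0],[-1,[-0.7,-23.4,0],0],[-1,[-0.7,-23.4,0],0]]'

```text
time_s: 4.32
ee_pos: [517.3, -232.6, 346.0]
eef_rot: [[0.0, -0.332, 0.943], [-0.001, 0.943, 0.332], [-1.0, -0.001, -0.0]]
wrist_force: [0.5, 1.1, -2.8]
opening: 25.4
```

Request:
jog_arm --steps '[[-1,[0,0,0],0],[-1,[0,0,0],0]]'

```text
time_s: 4.58
ee_pos: [517.7, -228.5, 346.0]
eef_rot: [[-0.0, -0.337, 0.942], [0.0, 0.942, 0.337], [-1.0, 0.0, -0.0]]
wrist_force: [-0.0, 0.3, -2.5]
opening: 25.3
```

```bash
python3 - <<'E'
from h import *
im,P=snap('wrist','w2')
s=arm.sense();print(s['ee_pos'],s['eef_rot'].round(4).tolist(),s['time_s'],s['wrist_force'],s['opening'])
print(proj(P,(490.4,-148.8,85)))
np.save('w2.npy',np.array([P],dtype=object),allow_pickle=True)
cv2.imwrite('pics/w2b.png',cv2.resize(im[:330,80:480],None,fx=2,fy=1.8,interpolation=2))
E
```

```text
[ 517.77555744 -228.44299336  346.09483735] [[-0.0003, -0.3368, 0.9416], [0.0003, 0.9416, 0.3368], [-1.0, 0.0003, -0.0002]] 4.625 [-0.15301738 -0.15791079 -1.77682806] 25.42889672198339
[[279.51451374 102.24434171]]
```

View pics/w2.png

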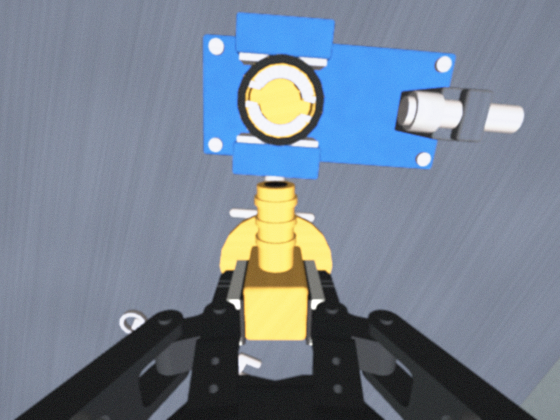

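The wrist view shows the seal centred at (280,100), with a white lip broken by slots at about (252,97) and (308,98). The pipe lies at right. I measure the centre, the slot angle and the elbow's yaw in the grip.

```bash
python3 - <<'E'
from h import *
im=cv2.imread('pics/w2.png');P=np.load('w2.npy',allow_pickle=True)[0]
h=cv2.cvtColor(im,cv2.COLOR_BGR2HSV)
def circ(W):
    A=np.c_[2*W,np.ones(len(W))];s=np.linalg.lstsq(A,(W**2).sum(1),rcond=None)[0];return s[:2],np.sqrt(s[2]+s[:2]@s[:2])
# seal outer edge: dark mask
dark=(h[...,2]<55).astype(np.uint8);dark[160:]=0;dark[:,:220]=0;dark[:,345:]=0
k,l,st,ce=cv2.connectedComponentsWithStats(dark);i=1+st[1:,4].argmax();print(st[i])
cn,_=cv2.findContours((l==i).astype(np.uint8),cv2.RETR_CCOMP,cv2.CHAIN_APPROX_NONE)
for c in sorted(cn,key=len)[::-1][:2]:
    e=cv2.fitEllipse(c);print(e); print('centre on z=89.7/85',onz(P,e[0],89.7).round(2),onz(P,e[0],85).round(2))
    print(circ(np.array([onz(P,p,89) for p in c[:,0]])[:,:2]))
c=np.mean([onz(P,e[0],87)[:2]],axis=0)
white=((h[...,1]<60)&(h[...,2]>150)).astype(np.uint8);yel=cv2.inRange(h,(12,110,60),(34,255,255))
for r in (16.5,18.0,19.5,21):
  out=[]
  for a in range(0,360,4):
    X=(c[0]+r*np.cos(np.radians(a)),c[1]+r*np.sin(np.radians(a)),85)
    u=proj(P,X)[0].round().astype(int); out.append('W' if white[u[1],u[0]] else 'Y' if yel[u[1],u[0]] else '.')
  print(r,''.join(out))
# blob of yellow inside: orientation at r=17-22
pts=[]
ys,xs=np.nonzero(yel[60:140,230:330])
W=np.array([onz(P,(x+230,y+60),85)[:2] for x,y in zip(xs,ys)])-c
rr=np.hypot(*W.T);ok=(rr>16.5)&(rr<23);a=np.arctan2(W[ok,1],W[ok,0])
print(ok.sum(),np.degrees(np.angle(np.mean(np.exp(2j*a))))/2)
for s in(0,180):
  d=np.angle(np.exp(1j*(a-np.radians(16.5+s))));q=abs(d)<1.3;print(s,q.sum(),16.5+np.degrees(d[q].mean()))
# held elbow
for r in range(184,345,12):
    q=np.nonzero(yel[r,200:350])[0]+200; print(r,q.min(),q.max()+1,end=' | ')
for p in ((204,35),): pass
for u in ((216,46),(215,145),(424,159),(444,64)): print('screw',onz(P,u,27).round(1))
for u in ((410,110),(522,119)): print('pipe',onz(P,u,114).round(1))
E
```

```text
[270  61   4   2   5]
((271.5, 61.5), (1.0639633376430164e-18, 1.0), 0.0)
centre on z=89.7/85 [ 476.71 -126.64   89.7 ] [ 476.48 -126.15   85.  ]
(array([ 476.57380488, -126.3825505 ]), np.float64(0.760232921909772))
16.5 WWY..........................................WWWWW.........Y.WWWWWWWYYYYYYYYYYYYYYYY.WWWWW
18.0 WWY...........................................WWWW...........WWWWWWYYYYYYYYYYYYYYYYYYWWWWW
19.5 WY....WW......................................WWWW..........WWWWWWYYYYYYYYYYYYYYYYYYYWWWWW
21 WY....WW......................................WWW............WW.YYYYYYYYYYYYYYYYYYYYYWWWWW
412 -61.36566926645705
0 192 -35.58692918476303
180 65 80.07794182640248
184 258 294 | 196 255 296 | 208 257 294 | 220 244 307 | 232 231 321 | 244 225 328 | 256 221 331 | 268 221 331 | 280 244 307 | 292 242 309 | 304 244 308 | 316 244 307 | 328 245 307 | Traceback (most recent call last):
  File "<stdin>", line 31, in <module>
    return umr_minimum(a, axis, None, out, keepdims, initial, where)
ValueError: zero-size array to reduction operation minimum which has no identity
```

View pics/w2b.png

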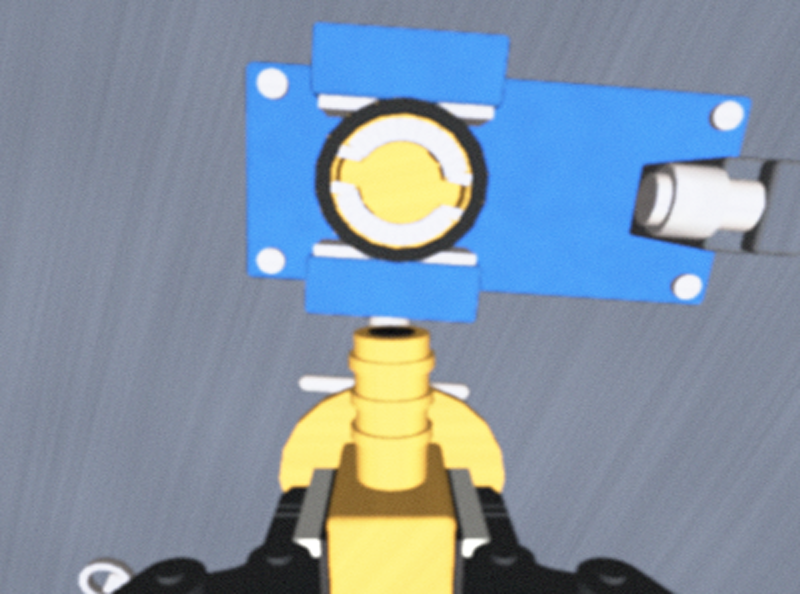

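The enlargement shows the slots at crop (345,168) and (462,197), about 12° clockwise of the vise's x axis in the image. I redo the numbers with a better mask.

```bash
python3 - <<'E'
from h import *
im=cv2.imread('pics/w2.png');P=np.load('w2.npy',allow_pickle=True)[0]
h=cv2.cvtColor(im,cv2.COLOR_BGR2HSV)
def circ(W):
    A=np.c_[2*W,np.ones(len(W))];s=np.linalg.lstsq(A,(W**2).sum(1),rcond=None)[0];return s[:2].round(2),np.sqrt(s[2]+s[:2]@s[:2]).round(2)
print(h[100,238:250].tolist())
m=((h[...,2]<95)).astype(np.uint8);m[160:]=0;m[:,:225]=0;m[:,335:]=0
k,l,st,ce=cv2.connectedComponentsWithStats(m);i=1+st[1:,4].argmax();print(st[i])
cn,_=cv2.findContours((l==i).astype(np.uint8),cv2.RETR_CCOMP,cv2.CHAIN_APPROX_NONE)
for c in sorted(cn,key=len)[::-1][:2]:
    e=cv2.fitEllipse(c);print(e,onz(P,e[0],89.7).round(1),onz(P,e[0],85).round(1),circ(np.array([onz(P,p,89) for p in c[:,0]])[:,:2]))
c=onz(P,e[0],89)[:2]
L,R=(onz(P,u,85)[:2] for u in((252.5,93.3),(311,109.4)))
print('slots',L,R,(L+R)/2,np.degrees(np.arctan2(*(R-L)[::-1])))
white=((h[...,1]<60)&(h[...,2]>150))
for r in (17,18.5,20,21):
  print(r,''.join('W' if white[tuple(proj(P,(c[0]+r*np.cos(np.radians(a)),c[1]+r*np.sin(np.radians(a)),85))[0].round().astype(int)[::-1])] else '.' for a in range(0,360,4)))
S=[onz(P,u,27)[:2] for u in ((216,46),(215,145),(424,159),(444,64))]
print('screws',np.round(S,1).tolist(),[np.degrees(np.arctan2(*(S[b]-S[a])[::-1])).round(2) for a,b in((0,3),(1,2))],np.mean(S,0))
print('pipe',onz(P,(411,110),114).round(1),onz(P,(522,119),114).round(1))
t0=onz(P,(276,184),195+4);print('tube end',t0)
E
```

```text
[[111, 82, 81], [108, 23, 56], [90, 5, 49], [60, 14, 55], [126, 20, 64], [135, 9, 56], [19, 74, 86], [19, 113, 169], [20, 99, 229], [18, 68, 233], [15, 49, 205], [17, 69, 203]]
[ 238   55   85   90 1654]
((280.149169921875, 99.35464477539062), (83.89630126953125, 89.05233001708984), 4.287871837615967) [ 490.1 -146.9   89.7] [ 490.2 -146.9   85. ] (array([ 490.52, -148.02]), np.float64(28.77))
((280.1563415527344, 100.15597534179688), (73.21996307373047, 77.21046447753906), 3.158156633377075) [ 490.3 -147.4   89.7] [ 490.4 -147.4   85. ] (array([ 490.61, -148.23]), np.float64(25.05))
slots [ 470.8147028  -149.55034675] [ 512.82157795 -145.83098635] [ 491.81814037 -147.69066655] 5.059871092613649
17 .....WWWWWWWWWWWWWWWWWWWWWWWWWWWWWWWWWWWWWWW.......WWWWWWWWWWWWWWWWWWWWWWWWWWWWWWWWWWWWW..
18.5 .....WWWWWWWWWWWWWWWWWWWWWWWWWWWWWWWWWWWWWWW.......WWWWWWWWWWWWWWWWWWWWWWWWWWWWWWWWWWWWW..
20 ....WWWWWWWWWWWWWWWWWWWWWWWWWWWWWWWWWWWWWWWW.......WWWWWWWWWWWWWWWWWWWWWWWWWWWWWWWWWWWWW..
21 ....WWWWWWWWWWWWWWWWWWWWWWWWWWWWWWWWWWWWWWWWW......WWWWWWWWWWWWWWWWWWWWWWWWWWWWWWWWWWWWWW.
screws [[426.3, -124.3], [448.3, -202.8], [633.8, -149.8], [611.5, -72.0]] [np.float64(15.77), np.float64(15.94)] [ 529.95554753 -137.23938272]
pipe [ 567.8 -125.7  114. ] [ 636.4 -106.3  114. ]
tube end [ 498.03783358 -177.89734662  199.        ]
```

Request:
jog_arm --steps '[[-1,[-1.4,4,0],-3],[-1,[-2.7,8,-1],-5],[-1,[-2.7,8,-4.6],-5],[-1,[-2.7,8,-4.6],-5],[-1,[-2.7,8,-4.6],-5]]'

```text
time_s: 5.25
ee_pos: [491.2, -149.6, 301.0]
eef_rot: [[0.001, -0.252, 0.968], [-0.0, 0.968, 0.252], [-1.0, -0.0, 0.001]]
wrist_force: [0.9, -0.1, -1.4]
opening: 25.1
```

```bash
python3 - <<'E'
from h import *
s=arm.sense();print(s['ee_pos'],s['eef_rot'].round(4).tolist(),s['time_s'],s['wrist_force'],s['ft_torque'],s['opening'])
a,PS=snap('scene','s3');b,PD=snap('side','d3')
c=np.zeros((600,800,3),np.uint8)
x=[]
for im,P in((a,PS),(b,PD)):
    u=proj(P,(490.6,-148.1,110))[0].astype(int); q=im[u[1]-37:u[1]+38,u[0]-25:u[0]+25]; x.append(cv2.resize(q,(400,600),interpolation=2)); print(u, proj(P,[(490.6,-148.1,z) for z in (85,92,119)]).round(1).tolist())
cv2.imwrite('pics/c3.png',np.hstack(x))
E
```

```text
[ 491.18802462 -149.5921345   300.95078299] [[0.0006, -0.2524, 0.9676], [-0.0003, 0.9676, 0.2524], [-1.0, -0.0005, 0.0005]] 5.25 [ 0.94425484 -0.05417378 -1.43458072] [ 0.00271528 -0.03526325 -0.01720782] 25.12171800746363
[262 179] [[262.5, 186.8], [262.4, 184.6], [262.1, 176.3]]
[301 167] [[301.7, 173.4], [301.8, 171.7], [302.0, 165.0]]
```

View pics/c3.png

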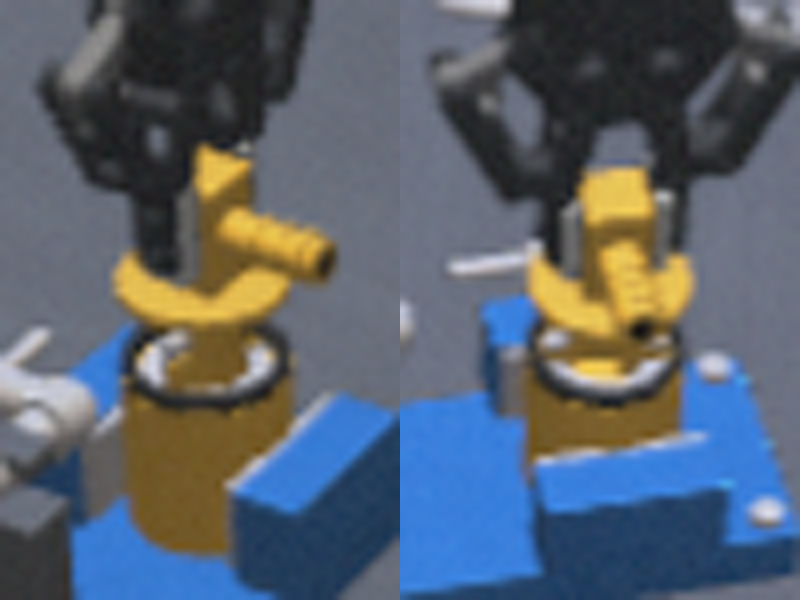

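The crops show the stem centred above the mouth in both views. Now I lower it gently.

Request:
jog_arm --steps '[[-1,[0,0,-0.4],0],[-1,[0,0,-0.8],0],[-1,[0,0,-1.1],0],[-1,[0,0,-1.2],0],[-1,[0,0,-1.2],0]]'

```text
time_s: 5.98
ee_pos: [490.8, -149.5, 288.0]
eef_rot: [[-0.0, -0.252, 0.968], [0.0, 0.968, 0.252], [-1.0, 0.0, -0.0]]
wrist_force: [-0.4, 0.6, -3.0]
opening: 25.5
```

Request:
jog_arm --steps '[[-1,[0,0,-0.05],0],[-1,[0,0,-0.1],0],[-1,[0,0,-0.15],0],[-1,[0,0,-0.15],0]]'

```text
time_s: 6.48
ee_pos: [490.8, -149.5, 286.6]
eef_rot: [[0.0, -0.252, 0.968], [-0.0, 0.968, 0.252], [-1.0, -0.0, 0.0]]
wrist_force: [0.2, -0.1, -1.6]
opening: 25.3
```

Request:
jog_arm --steps '[[-1,[0,0.1,0],0],[-1,[0,0.1,-0.05],0],[-1,[0,0.1,-0.1],0],[-1,[0,0.1,-0.1],0]]'

```text
time_s: 6.98
ee_pos: [490.7, -148.5, 285.8]
eef_rot: [[0.0, -0.252, 0.968], [-0.0, 0.968, 0.252], [-1.0, -0.0, 0.0]]
wrist_force: [-0.3, 0.3, 6.0]
opening: 25.3
```

Request:
jog_arm --steps '[[-1,[0,0,0],-1.5],[-1,[0,0,0],-3],[-1,[0,0,0],-4.5],[-1,[0,0,0],-4.5]]'

```text
time_s: 7.48
ee_pos: [490.7, -148.6, 285.4]
eef_rot: [[-0.0, -0.175, 0.985], [-0.0, 0.985, 0.175], [-1.0, -0.0, -0.0]]
wrist_force: [0.2, -1.9, -3.0]
opening: 25.6
```

Request:
jog_arm --steps '[[-1,[0,0,-0.03],0],[-1,[0,0,-0.06],0],[-1,[0,0,-0.06],0]]'

```text
time_s: 7.85
ee_pos: [490.7, -148.6, 284.9]
eef_rot: [[-0.0, -0.176, 0.984], [-0.0, 0.984, 0.176], [-1.0, -0.0, -0.0]]
wrist_force: [0.6, -1.8, -1.8]
opening: 25.5
```

Request:
jog_arm --steps '[[-1,[0,0,-0.05],0],[-1,[0,0,-0.1],0],[-1,[0,0,-0.1],0]]'

```text
time_s: 8.22
ee_pos: [490.8, -148.6, 284.0]
eef_rot: [[0.0, -0.175, 0.984], [-0.0, 0.984, 0.175], [-1.0, -0.0, 0.0]]
wrist_force: [-0.0, -4.3, -1.1]
opening: 25.1
```

Request:
jog_arm --steps '[[-1,[0,-0.03,0],-1],[-1,[0,-0.05,-0.05],-1.5],[-1,[0,-0.05,-0.1],-1.5],[-1,[0,-0.05,-0.1],-1.5]]'

```text
time_s: 8.72
ee_pos: [490.6, -148.9, 282.9]
eef_rot: [[-0.0, -0.15, 0.989], [0.0, 0.989, 0.15], [-1.0, 0.0, -0.0]]
wrist_force: [-0.6, 0.4, -2.2]
opening: 25.3
```

```bash
python3 -c "
from h import *
s=arm.sense();print(s['ee_pos'],s['wrist_force'],s['ft_torque'])"
```

```text
[ 490.64132632 -148.89317045  282.85368797] [-0.56961069  0.40453339 -2.24276363] [-0.02199996 -0.05349199  0.04220942]
```

Request:
jog_arm --steps '[[-1,[0,0,-0.15],0],[-1,[0,0,-0.3],0],[-1,[0,0,-0.45],0],[-1,[0,0,-0.6],0],[-1,[0,0,-0.6],0]]'

```text
time_s: 9.35
ee_pos: [490.7, -149.0, 276.8]
eef_rot: [[-0.0, -0.15, 0.989], [0.0, 0.989, 0.15], [-1.0, 0.0, -0.0]]
wrist_force: [0.4, -0.8, -2.0]
opening: 25.4
```

Request:
jog_arm --steps '[[-1,[0,0,-0.1],0],[-1,[0,0,-0.2],0],[-1,[0,0,-0.25],0],[-1,[0,0,-0.25],0],[-1,[0,0,-0.25],0]]'

```text
time_s: 9.98
ee_pos: [490.7, -149.0, 274.5]
eef_rot: [[-0.0, -0.15, 0.989], [-0.0, 0.989, 0.15], [-1.0, 0.0, -0.0]]
wrist_force: [-1.1, 0.5, -0.1]
opening: 25.8
```

On the seal at the expected depth. Now the clockwise turn.

Request:
jog_arm --steps '[[-1,[0,0,0],-3],[-1,[0,0,0],-6],[-1,[0,0,0],-9],[-1,[0,0,0],-12],[-1,[0,0,0],-12]]'

```text
time_s: 10.6
ee_pos: [490.8, -149.1, 274.5]
eef_rot: [[0.0, 0.059, 0.998], [-0.0, 0.998, -0.059], [-1.0, -0.0, 0.0]]
wrist_force: [-0.3, 0.1, 0.5]
opening: 25.3
```

```bash
python3 -c "
from h import *
s=arm.sense();print(s['ee_pos'],s['wrist_force'],s['ft_torque'],s['joints'])"
```

```text
[ 490.79793658 -149.05104537  274.54642497] [-0.31054496  0.14930706  0.53815725] [0.10096857 0.10111253 0.0221233 ] [-2.35653977e+01  2.95140924e+01  1.01041690e+02 -9.34632508e-04
  4.94259394e+01 -2.01780154e+01]
```

Request:
jog_arm --steps '[[-1,[0,0,0],-3],[-1,[0,0,0],-6],[-1,[0,0,0],-9],[-1,[0,0,0],-12],[-1,[0,0,0],-12]]'

```text
time_s: 11.22
ee_pos: [490.7, -149.0, 274.4]
eef_rot: [[-0.0, 0.264, 0.964], [0.0, 0.964, -0.264], [-1.0, 0.0, -0.0]]
wrist_force: [0.6, 0.7, -0.2]
opening: 25.5
```

```bash
python3 -c "
from h import *
s=arm.sense();print(s['ee_pos'],s['wrist_force'],s['ft_torque'],s['joints'])"
```

```text
[ 490.6970106  -148.95781584  274.40760414] [ 0.60214342  0.72541238 -0.22922339] [ 0.18868398  0.12537051 -0.06245661] [-2.35624507e+01  2.95239380e+01  1.01055336e+02  7.87426916e-03
  4.94296052e+01 -8.23979840e+00]
```

Yaw is about 74.7° and the turn is still free. The ramp comes next, so I follow it down.

Request:
jog_arm --steps '[[-1,[0,0,0],-2],[-1,[0,0,-0.01],-4],[-1,[0,0,-0.02],-6],[-1,[0,0,-0.03],-8],[-1,[0,0,-0.03],-8]]'

```text
time_s: 11.85
ee_pos: [490.7, -149.0, 274.1]
eef_rot: [[-0.0, 0.398, 0.917], [0.0, 0.917, -0.398], [-1.0, 0.0, -0.0]]
wrist_force: [0.0, 2.2, -4.8]
opening: 24.9
```

```bash
python3 -c "
from h import *
s=arm.sense();print(s['ee_pos'],s['wrist_force'],s['ft_torque'],s['joints'])"
```

```text
[ 490.66077166 -148.96849272  274.06711315] [ 9.47487852e-04  2.17834264e+00 -4.81517152e+00] [ 0.43929762  0.0953068  -0.07417484] [-2.35638738e+01  2.95545219e+01  1.01073610e+02  2.46062746e-03
  4.93870914e+01 -1.24320934e-01]
```

Request:
jog_arm --steps '[[-1,[0,0,-0.02],-2],[-1,[0,0,-0.03],-4],[-1,[0,0,-0.04],-6],[-1,[0,0,-0.05],-8],[-1,[0,0,-0.05],-8]]'

```text
time_s: 12.48
ee_pos: [490.7, -149.0, 273.7]
eef_rot: [[0.0, 0.522, 0.853], [0.0, 0.853, -0.522], [-1.0, 0.0, 0.0]]
wrist_force: [0.9, 3.2, -3.1]
opening: 25.5
```

```bash
python3 -c "
from h import *
s=arm.sense();print(s['ee_pos'],s['wrist_force'],s['ft_torque'],s['joints'])"
```

```text
[ 490.74064973 -148.9936824   273.66819035] [ 0.86006721  3.22708994 -3.09336675] [ 6.05690256e-01 -1.20459530e-02 -1.40506829e-04] [-2.35632282e+01  2.95930830e+01  1.01088576e+02  3.91179443e-03
  4.93151074e+01  7.87949041e+00]
```

Request:
jog_arm --steps '[[-1,[0,0.03,-0.01],-2.5],[-1,[0,0.05,-0.03],-5],[-1,[0,0.05,-0.04],-7.5],[-1,[0,0.05,-0.05],-10],[-1,[0,0.05,-0.05],-10]]'

```text
time_s: 13.1
ee_pos: [490.8, -148.6, 273.2]
eef_rot: [[0.0, 0.661, 0.75], [-0.0, 0.75, -0.661], [-1.0, 0.0, 0.0]]
wrist_force: [0.6, 1.1, -3.6]
opening: 25.4
```

```bash
python3 -c "
from h import *
s=arm.sense();print(s['ee_pos'],s['wrist_force'],s['ft_torque'],s['joints'])"
```

```text
[ 490.80876577 -148.61474296  273.20768374] [ 0.60883917  1.13516085 -3.60640457] [ 0.35566345 -0.08824343 -0.1225323 ] [-2.35189777e+01  2.96302516e+01  1.01123339e+02 -4.86015405e-03
  4.92263540e+01  1.78626186e+01]
```

Request:
jog_arm --steps '[[-1,[0,0.02,-0.02],-2.5],[-1,[0,0.02,-0.03],-5],[-1,[0,0.02,-0.05],-7.5],[-1,[0,0.02,-0.06],-10],[-1,[0,0.02,-0.06],-10]]'

```text
time_s: 13.72
ee_pos: [490.8, -148.4, 272.6]
eef_rot: [[0.0, 0.781, 0.625], [-0.0, 0.625, -0.781], [-1.0, 0.0, 0.0]]
wrist_force: [-0.0, 1.4, -2.2]
opening: 25.8
```

Request:
jog_arm --steps '[[-1,[0,0,-0.02],-2.5],[-1,[0,0,-0.03],-5],[-1,[0,0,-0.05],-7.5],[-1,[0,0,-0.06],-10],[-1,[0,0,-0.06],-10]]'

```text
time_s: 14.35
ee_pos: [490.9, -148.4, 272.1]
eef_rot: [[0.001, 0.877, 0.48], [-0.0, 0.48, -0.877], [-1.0, 0.0, 0.0]]
wrist_force: [1.5, 0.9, 0.3]
opening: 25.4
```

```bash
python3 -c "
from h import *
s=arm.sense();print(s['ee_pos'],s['wrist_force'],s['ft_torque'],s['joints'])"
```

```text
[ 490.87324186 -148.38058929  272.1287247 ] [1.4674682  0.87304732 0.31609568] [ 0.39513799 -0.09441241 -0.07507514] [-2.34931334e+01  2.97267278e+01  1.01182702e+02  1.37239427e-04
  4.90543119e+01  3.78128683e+01]
```

Request:
jog_arm --steps '[[-1,[0,0,-0.01],-2.5],[-1,[0,0,-0.02],-5],[-1,[0,0,-0.03],-7.5],[-1,[0,0,-0.04],-10],[-1,[0,0,-0.04],-10]]'

```text
time_s: 14.98
ee_pos: [490.9, -148.4, 271.7]
eef_rot: [[0.001, 0.947, 0.321], [-0.0, 0.321, -0.947], [-1.0, 0.0, 0.0]]
wrist_force: [2.2, 0.6, -0.4]
opening: 25.6
```

```bash
python3 - <<'E'
from h import *
s=arm.sense();print(s['ee_pos'],s['wrist_force'],s['ft_torque'],s['eef_rot'].round(4).tolist())
im,P=snap('wrist','w4')
np.save('w4.npy',np.array([P],dtype=object),allow_pickle=True)
cv2.imwrite('pics/w4b.png',cv2.resize(im[:,130:430],(570,600),fx=1.9,fy=1.43,interpolation=2) if 0 else cv2.resize(im[60:360,160:400],None,fx=2,fy=2,interpolation=2))
E
```

```text
[ 490.879667   -148.36187038  271.66763636] [ 2.23250734  0.55886676 -0.41135678] [ 0.31799401 -0.30226779 -0.05967146] [[0.0005, 0.9472, 0.3208], [-0.0002, 0.3208, -0.9472], [-1.0, 0.0004, 0.0003]]
```

View pics/w4.png

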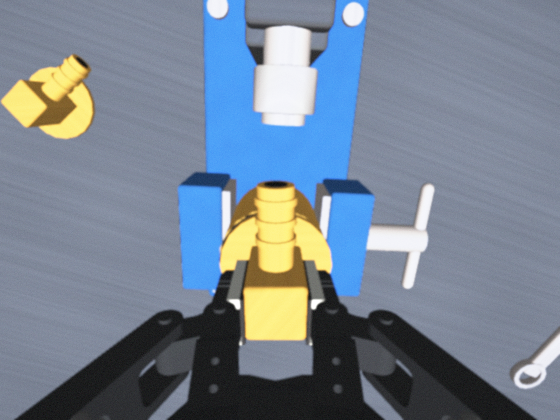

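The view shows the outlet centre at about (275.5,200), and the pipe collar centre at about (286,88) with pipe at (287,45). A small turn remains, and I measure it.

```bash
python3 - <<'E'
from h import *
im=cv2.imread('pics/w4.png');P=np.load('w4.npy',allow_pickle=True)[0]
h=cv2.cvtColor(im,cv2.COLOR_BGR2HSV)
white=(h[...,1]<70)&(h[...,2]>120);yel=cv2.inRange(h,(12,110,60),(34,255,255))>0
pp=[]
for r in list(range(32,62,3))+list(range(72,108,3)):
    q=np.nonzero(white[r,240:335])[0]+240; u=(q.min()+q.max()+1)/2;
    a,b=onz(P,(q.min(),r),114),onz(P,(q.max()+1,r),114); pp.append(((a+b)/2)[:2])
    if r%4==0:print(r,q.min(),q.max()+1,((a+b)/2).round(1))
pp=np.array(pp);v=cv2.fitLine(pp.astype(np.float32),2,0,.01,.01).ravel();print('pipe dir',np.degrees(np.arctan2(v[1],v[0])),v)
C=np.array([490.6,-148.2]);n=np.array([-v[1],v[0]]);print('axis misses coupling by',(C-v[2:])@n)
# bearing coupling->pipe end
e=pp[-1];print('bearing',np.degrees(np.arctan2(*(e-C)[::-1])),e)
tt=[]
z=271.7-206.8+48
for r in range(195,262,4):
    c0=int(275);q=np.nonzero(yel[r,230:330])[0]+230
    if r<205: print(r,q.min(),q.max())
# base edges
blue=cv2.inRange(h,(100,150,80),(125,255,255))>0
L=[];R=[]
for r in range(70,165,4):
    q=np.nonzero(blue[r,180:400])[0]+180;L.append(onz(P,(q.min(),r),25)[:2]);R.append(onz(P,(q.max()+1,r),25)[:2])
for S in(L,R):
    v=cv2.fitLine(np.array(S,np.float32),cv2.DIST_HUBER,0,.01,.01).ravel();print('base edge',np.degrees(np.arctan2(v[1],v[0])),(np.array(C)-v[2:])@[-v[1],v[0]])
t=onz(P,(275.5,184),z-8);print('tool yaw axis pt',t,np.degrees(np.arctan2(*(t[:2]-C)[::-1])))
for a in (18.7,):
  A=np.radians(a);print('pred tube end',proj(P,[(490.9+50*np.cos(A),-148.4+50*np.sin(A),z)]), proj(P,[(490.9+26*np.cos(A),-148.4+26*np.sin(A),z)]))
E
```

```text
32 246 328 [ 593.6 -118.7  114. ]
44 247 327 [ 589.9 -120.   114. ]
56 264 310 [ 586.1 -121.3  114. ]
72 254 317 [ 580.7 -122.6  114. ]
84 254 317 [ 576.8 -124.   114. ]
96 254 315 [ 572.6 -125.   114. ]
pipe dir 15.6800165 [ 9.62786078e-01  2.70264685e-01  5.81639282e+02 -1.22524956e+02]
axis misses coupling by -0.1148722204319661
bearing 15.7807010408564 [ 569.41409004 -125.92653046]
195 246 302
199 242 305
203 239 308
base edge 15.685408 -49.10919426246
base edge 15.816449 49.44129343076057
tool yaw axis pt [ 536.51786949 -133.62494549  104.9       ] 17.610257531125345
pred tube end [[274.04801744 183.88328008]] [[274.11540809 236.29967333]]
```

Request:
jog_arm --steps '[[-1,[0,0,0],-1],[-1,[0,0,-0.01],-2],[-1,[0,0,-0.02],-2.9],[-1,[0,0,-0.02],-2.9],[-1,[0,0,-0.02],-2.9]]'

```text
time_s: 15.65
ee_pos: [490.8, -148.4, 271.4]
eef_rot: [[0.0, 0.963, 0.271], [-0.0, 0.271, -0.963], [-1.0, 0.0, 0.0]]
wrist_force: [3.0, 1.0, 2.0]
opening: 25.3
```

```bash
python3 - <<'E'
from h import *
s=arm.sense();R=s['eef_rot'];print(s['ee_pos'],s['wrist_force'],s['ft_torque'],np.degrees(np.arctan2(R[1,1],R[0,1])))
E
```

```text
[ 490.79369624 -148.35825846  271.44688237] [3.01676109 0.99459111 2.01580435] [ 0.32955522 -0.42183828  0.07921401] 15.708089448277045
```

Request:
jog_arm --steps '[[-0.2,[0,0,0],0],[0.2,[0,0,0],0],[0.2,[0,0,0],0],[0.2,[0,0,0],0],[0.2,[0,0,0],0]]'

```text
time_s: 16.27
ee_pos: [490.7, -148.3, 271.3]
eef_rot: [[-0.0, 0.963, 0.271], [0.0, 0.271, -0.963], [-1.0, -0.0, -0.0]]
wrist_force: [-0.2, 0.1, -0.3]
opening: 51.0
```

Request:
jog_arm --steps '[[0.2,[0,0,2],0],[0.2,[0,0,5],0],[0.2,[0,0,9],0],[0.2,[0,0,9],0],[0.2,[0,0,9],0]]'

```text
time_s: 16.9
ee_pos: [490.5, -148.2, 361.0]
eef_rot: [[-0.0, 0.963, 0.271], [0.0, 0.271, -0.963], [-1.0, -0.0, -0.0]]
wrist_force: [-1.2, 0.1, -0.4]
opening: 51.3
```

```bash
python3 - <<'E'
from h import *
s=arm.sense();R=s['eef_rot'];print(s['ee_pos'],s['wrist_force'],s['opening'],s['time_s'],np.degrees(np.arctan2(R[1,1],R[0,1])))
im,P=snap('wrist','w5');np.save('w5.npy',np.array([P],dtype=object),allow_pickle=True)
for X in ((490.6,-148.2,133),(538.7,-134.6,113),(562.7,-127.8,114)):print(proj(P,X))
a,PS=snap('scene','s5');b,PD=snap('side','d5')
x=[cv2.resize(im[100:325,130:430],(400,300),interpolation=2)]
for q,Q in((a,PS),(b,PD)):
    u=proj(Q,(520,-140,100))[0].astype(int); x.append(cv2.resize(q[u[1]-38:u[1]+37,u[0]-50:u[0]+50],(400,300),interpolation=2))
cv2.imwrite('pics/c5.png',np.vstack([np.hstack(x[:2]),np.hstack([x[2],cv2.resize(b,(400,300))])]))
E
```

```text
[ 490.51552922 -148.19647903  360.98958884] [-1.19742058  0.09858026 -0.42739251] 51.31414717926417 16.9 15.70141364085496
[[274.38675122 230.3526238 ]]
[[274.24781236 152.15399573]]
[[274.12457905 114.51937183]]
```

View pics/c5.png

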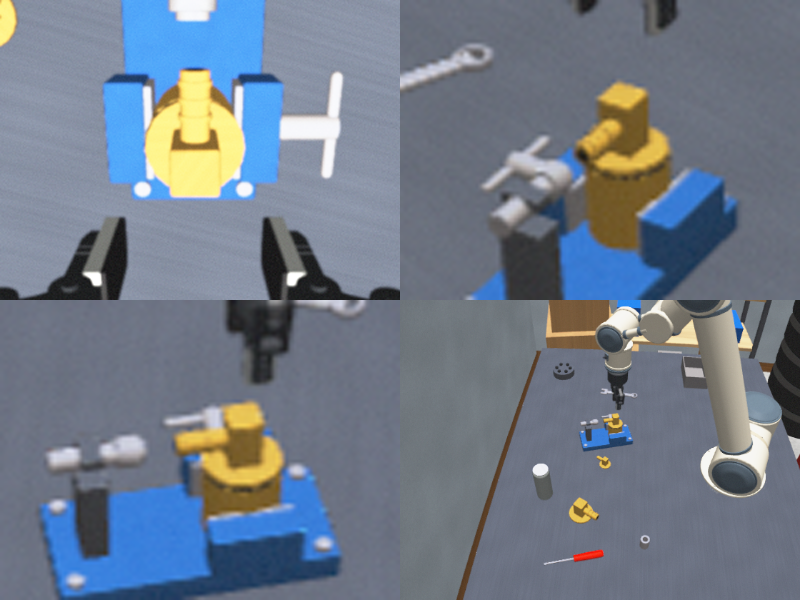

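The crops show the elbow seated with its tube lined up with the pipe, and the gripper clear. I put a number on the final yaw.

```bash
python3 - <<'E'
from h import *
im=cv2.imread('pics/w5.png');P=np.load('w5.npy',allow_pickle=True)[0]
h=cv2.cvtColor(im,cv2.COLOR_BGR2HSV)
white=(h[...,1]<70)&(h[...,2]>120);yel=cv2.inRange(h,(12,110,60),(34,255,255))>0
for nm,m,rs in(('pipe',white,range(60,116,5)),('yel',yel,range(150,252,6))):
    for r in rs:
        q=np.nonzero(m[r,225:325])[0]+225
        if len(q):print(nm,r,q.min(),q.max()+1,(q.min()+q.max()+1)/2)
# block top vs sides by brightness
for r in (215,225,235,240): print(r,h[r,245:305,2].tolist())
E
```

```text
pipe 60 262 298 280.0
pipe 65 250 298 274.0
pipe 70 261 288 274.5
pipe 75 261 288 274.5
pipe 80 261 287 274.0
pipe 85 256 293 274.5
pipe 90 256 292 274.0
pipe 95 256 292 274.0
pipe 100 257 292 274.5
pipe 105 256 292 274.0
pipe 110 262 287 274.5
pipe 115 265 284 274.5
yel 156 266 287 276.5
yel 162 264 288 276.0
yel 168 256 294 275.0
yel 174 251 299 275.0
yel 180 247 303 275.0
yel 186 245 305 275.0
yel 192 243 306 274.5
yel 198 241 310 275.5
yel 204 240 311 275.5
yel 210 240 311 275.5
yel 216 241 311 276.0
yel 222 244 309 276.5
yel 228 252 305 278.5
yel 234 253 299 276.0
yel 240 258 294 276.0
215 [254, 254, 254, 254, 254, 254, 254, 254, 254, 254, 254, 252, 249, 252, 254, 254, 254, 253, 254, 254, 254, 254, 254, 254, 254, 254, 254, 254, 254, 254, 254, 254, 254, 254, 254, 254, 254, 254, 254, 254, 254, 254, 254, 254, 255, 254, 254, 254, 253, 252, 251, 254, 254, 254, 254, 254, 254, 254, 254, 254]
225 [254, 254, 254, 254, 254, 254, 254, 254, 254, 254, 254, 253, 251, 253, 254, 254, 254, 254, 254, 254, 254, 254, 254, 254, 254, 254, 254, 254, 254, 254, 254, 254, 254, 254, 254, 254, 254, 254, 254, 254, 254, 254, 254, 254, 254, 254, 254, 254, 254, 252, 251, 253, 254, 254, 254, 254, 254, 254, 254, 254]
235 [248, 249, 248, 248, 246, 242, 242, 254, 255, 254, 254, 253, 252, 254, 254, 254, 254, 254, 254, 254, 254, 254, 254, 254, 254, 254, 254, 254, 254, 254, 254, 254, 254, 254, 254, 254, 254, 254, 254, 254, 254, 254, 254, 254, 254, 254, 254, 254, 254, 252, 251, 253, 254, 254, 255, 248, 236, 246, 250, 250]
240 [249, 249, 249, 250, 249, 249, 249, 250, 249, 249, 248, 238, 233, 253, 254, 254, 254, 254, 254, 254, 254, 254, 254, 254, 254, 254, 254, 254, 254, 254, 254, 254, 254, 254, 254, 254, 254, 254, 254, 254, 254, 254, 254, 254, 254, 254, 254, 254, 255, 253, 219, 243, 249, 250, 250, 250, 251, 250, 250, 249]
```

```bash
python3 -c "
from workcell import arm,order
print(order.sign_off(),arm.sense()['time_s'])"
```

```text
the job is handed in; nothing more can be done
the job is handed in; nothing more can be done
```

The middle-sized elbow is locked in the coupling with its outlet pointing at the air pipe, and the job was handed in at about 17 s.

- **Fit:** I set the stem on the lip at a yaw of about 105° with roughly 8 N of pressure. Turning clockwise, the pins began to drop at about 100° and were free at about 98.6°. I lowered the elbow onto the free seal, where it sat at the expected depth.
- **Turn:** I turned on clockwise to 15.7°, against a measured vise yaw of about 15.8°. The tool was pulled down from about 66° on. It had come down about 3 mm from the free seal by the end, and part of that was me leading it down. Readings during the fit and turn stayed within about 6 N.
- **After letting go:** In the wrist view the outlet is parallel to the pipe to within about 0.5°. The elbow's centreline is about 1 to 2 pixels (under 1 mm) to one side of the pipe's, which fits the play in the bore. The gripper is 90 mm clear above and touching nothing, and I saw nothing else on the bench disturbed.
- **Checks that disagreed:** The first side-view estimate of the vise yaw was 16.2 to 16.8°; I used the closer wrist view. By eye and ramp geometry the slots were at about 95.5°, but the pins went in at 98 to 100°, which the slot clearance may partly explain. I did not measure the seal's squeeze directly.

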